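# One click deeper on the crimp press

## Robot

A 6-joint arm with a two-finger parallel gripper is mounted at the origin on the work surface. World frame = base frame: x ahead of the robot, y to its left, z up, the work surface at z = 0. Lengths are in m, angles in degrees, forces in N, time in s.
With the tool pointing down it reaches from about 0.4 to 0.825 m from the base axis. Payload 7 kg.
Tool frame: the origin (TCP) lies at the very end of the fingers, on their centre line; the grasp point (between the pads) lies 19 mm behind it (ctrl.pinch_z is the distance from the TCP to the grasp point, in m); z points along the fingers, x is the direction in which the jaws open and shut, and the axes are right-handed (so a half turn about z gives the same grasp; the last joint's range is limited). The gripper opens to 88 mm and grips with 3 to 60 N. Pads are 19 mm wide; open, the fingers measure 130 mm over their backs; the gripper's body (78 mm by 193 mm) begins 47 mm behind the grasp point.
Start: joints at [90.132, 20.546, 0.682, 0, -70.136, -16.507], TCP at [0.19, 0.648, 0.227] pointing down, gripper open.
Joint ranges: [-176.03, 176.03], [-82.01, 121.73], [-58.28, 71.71], [-173.87, 95.51], [-174.79, -0.11], [-173.66, 173.66]. Speed limits (degrees/s): [136.94, 136.94, 172.46, 180, 180, 180].

## Interface

Orientations are given as [roll, pitch, yaw] about the fixed x, y, z axes, in that order (R = Rz(yaw) Ry(pitch) Rx(roll)).
In Python, from plant import ctrl gives the robot as it stands.
- The arm moves only by the tool carry_out, never from a script. Its argument "increments" is a list of rows, each a list of 7 numbers: the turn, a rotation vector about the world's x, y, z in degrees, then the shift along the world's x, y, z in mm, then the closure, from 0 (fully open) to 1 (shut). In form: [[ax, ay, az, dx, dy, dz, grip], ...]. A call has 1 to 20 rows; each row is the pose to reach, as a shift and turn from the pose commanded when the call began; what a row does not reach only later rows make up. A row lasts 1/8 s, in which the tool goes at most 62.5 mm and 10.7 degrees, less where a joint would pass 70% of its speed; a pose out of reach is approached as far as the arm can. A call with a gripper value outside its range is refused whole. The fingers move at their own pace and stop on an object; the grip force is fixed at half the most. Time passes only in rows, so rows that repeat a pose let the fingers close. It gives the time, the measured TCP pose, the force and the opening at its end, in the units of the state.
- ctrl.get_obs(): the state, without advancing time (a new reading comes with each control period).
- ctrl.snapshot(name): name is "side" or "top"; returns a dict with "pixels" (384x512x3 uint8, blue, green, red), "intrinsics" (3x3 intrinsics, pixels), "rvec" (rotation vector, rad) and "tvec" (3), from world to camera coordinates, as OpenCV has them. Camera axes: x right, y down, z forward; pixel columns grow to the right and rows downward; lengths in m; the calibration is good to about 2 mm. A picture is of the moment at which its call begins. There is no depth.
- ctrl.close_job(): hands the job in, once; it reports no verdict.
Trained networks look in a picture, given as the dict that the camera call returned (one of the last four; its "shot" number tells which), for a name from the list of things; names that differ only in an ending like _2 or _b are one class to them, and where a whole thing is asked for, a point or a joint stands for the part that bears it (a point fixed in the world has none). Each returns a list of dicts, best first, with "confidence" (0 to 1); they miss things now and then, are a little off and sometimes report something else, mostly with a low value. They report only what shows in the picture. A call takes as long as a camera call.
- ctrl.search_frame(picture, label): "centre" ([x, y, z] in m, in world coordinates, good to about 4 mm: the middle of the surface that is visible of it).
- ctrl.outline_of(picture, label): "pixels" (384x512 bool, what is visible of it).
The state is a dict: "clock": time; "joint_pos": joint angles; "qvel": joint speeds; "tau": joint torques, N m; "tool_pos": TCP position; "orientation": TCP orientation; "force": force on the tool from outside, world axes, zero at the start; "moment": the same for the moment, N m; "opening": finger opening in m.
Only numpy, scipy, OpenCV 4.12 (cv2) and the standard library are available. Lean on these libraries where they do the work, as an engineer would, in place of code of your own. Each camera call takes 0.05 s, during which the arm holds its last target. There are 200 camera calls.

## Task

The last crimps came out loose. With your fingertips, turn the big knurled depth dial on the hand press clockwise (seen from above) by one click, so that it sits in the next detent and no further; then push the long lever down to its stop and leave it there. Pick nothing up, and leave everything else on the bench where it is.

Things in the scene. Friction and masses are not known exactly. Their poses are not given: they have to be found in the camera images.
- press: Grey cast-iron hand press, fixed to the bench. Base plate 160 (x) x 250 (y) x 30 mm high; origin on the bench under the plate, the plate reaches from y -175 to +75 mm. Its head (column and overhang, 194 mm high) stands at y -3 to +63 mm; the depth dial lies flat on the plate at its -y end; the lever sticks out past the +y end. Axes: z up, x away from the robot at yaw 0.
- dial (a joint): Turning angle of the depth dial, rad, about its vertical axis; grows clockwise seen from above. It starts in the detent at 0; the spring detents are at -0.6, 0, 0.6 and 1.2, and the dial snaps into the nearest one when let go (the humps lie midway between them, at 0.3 and 0.9, and each takes about 0.07 N m to get over). End stops at -0.75 and 1.35.
- dial_centre (a point): Centre of the dial's flat top face, on the dial's axis, 60 mm above the bench. The dial is a flat aluminium disc 96 mm in diameter and 22 mm thick with a knurled rim, too wide to pinch; it is sprung and sinks up to 5 mm when pressed down from above (starts to give at about 3 N, bottoms at about 11 N). A fingertip pressed on the top face near the rim and moved along an arc about the axis drags it round by friction.
- dial_mark (a point): Outer end, 47 mm from the axis, of the black index line on the dial's top face; turns with the dial. White ticks on the base plate show the four detents; this points at the second of them at the start and at the third, 34 degrees farther clockwise, when done.
- lever (a joint): Angle of the lever about its horizontal axis (along the press's x), rad: 0 fully up (lever 0.55 rad above level), grows as it goes down, 0.65 at its lower stop (0.10 rad below level). A stiff hinge, so it stays where it is left; moving it takes about 4 to 7 N downwards on the grip.
- lever_grip (a point): Point on the centre line of the lever's black rubber grip (round, 30 mm in diameter, from 150 to 230 mm from the pivot, with rounded ends), 200 mm from the pivot; moves with the lever. The lever runs from the pivot towards the press's +y.
- lever_pivot (a point): Pivot of the lever on its centre line, 165 mm above the bench.
- mould: Bystander, loose: two-part aluminium sinker mould, 79 x 50 x 33, lying flat (mm). Origin: its underside.
- spreader: Bystander, loose: T-shaped brass trolling spreader bar, 244 long, arm 73, wire 6 thick, lying flat (mm). Origin: its underside.
- butt_cap: Bystander, loose: black rubber rod butt cap, 38 across, 36 high, standing on the press plate between dial and head (mm). Origin: its underside.
- tub: Bystander, loose: open orange plastic sleeve tub, 75 x 75 x 50 high, standing on the bench below the lever (mm). Origin: its underside.
- bell: Bystander, loose: nickel rod-tip bell, 30 across, 31 high (mm). Origin: its underside.
- driver: Bystander, loose: screwdriver, 180 long, lying on the bench (mm). Origin: its underside.

How it is judged:
By the outcome, as a careful person would: the job done as asked, in the order asked, and still so for the second after the job is handed in, with the robot touching nothing.
It also fails if it takes over 43 s, if anything falls off the work surface, if the arm or the gripper's body presses on something with over 40 N, if the wrist force passes 120 N, or if a joint passes its speed limit or range.

## Working session

There is one attempt and no reset: what is moved stays moved. The work goes in short steps, Python scripts to look and compute and a tool call to move; the robot and the scene stay as the last step left them, time stands still between calls to the robot, and variables do not carry over. Pictures are saved under pics/ and viewed, about 8 in all and at most 12, crops included, and the job is handed in when it is done.

Besides the shell and the picture viewer there is one more tool, called after "Emit:" by a JSON object that holds its "name" and its "arguments". carry_out: Moves the arm, as the interface text tells. Its arguments: {"type":"object","properties":{"increments":{"type":"array"}},"required":["increments"]}

```bash
mkdir -p pics
cat > h.py <<'E'
import numpy as np, cv2
from plant import ctrl
def proj(p,P):
    return cv2.projectPoints(np.float64(P).reshape(-1,3),p["rvec"],p["tvec"],np.float64(p["intrinsics"]),None)[0].reshape(-1,2)
def onz(p,uv,z):
    R=cv2.Rodrigues(np.float64(p["rvec"]))[0];t=np.float64(p["tvec"]).reshape(3)
    c=-R.T@t; d=R.T@np.linalg.inv(p["intrinsics"])@np.array([uv[0],uv[1],1.])
    return c+d*(z-c[2])/d[2]
E
python3 - <<'E'
from h import *
for n in("top","side"):
    p=ctrl.snapshot(n); cv2.imwrite(f"pics/{n}0.png",p["pixels"])
    for l in("press","dial_centre","dial_mark","lever_grip","lever_pivot","butt_cap","tub","dial"):
        r=ctrl.search_frame(p,l)
        print(n,l,[(np.round(q["centre"],3).tolist(),round(q["confidence"],2)) for q in r[:2]])
print(ctrl.get_obs())
E
```

```text
top press [([0.472, -0.099, 0.058], 0.91)]
top dial_centre [([0.476, -0.197, 0.061], 0.8), ([0.511, 0.082, 0.004], 0.43)]
top dial_mark [([0.473, -0.198, 0.063], 0.86)]
top lever_grip [([0.474, 0.12, 0.259], 0.91), ([0.475, -0.193, 0.059], 0.47)]
top lever_pivot [([0.475, -0.093, 0.065], 0.61)]
top butt_cap [([0.43, -0.106, 0.063], 0.63), ([0.474, -0.095, 0.057], 0.36)]
top tub [([0.51, 0.081, 0.004], 0.71)]
top dial [([0.473, -0.194, 0.064], 0.71)]
side press [([0.456, -0.072, 0.054], 0.77)]
side dial_centre [([0.468, -0.198, 0.06], 0.66), ([0.463, -0.072, 0.057], 0.64)]
side dial_mark [([0.464, -0.194, 0.058], 0.66), ([0.418, -0.106, 0.058], 0.38)]
side lever_grip [([0.463, 0.123, 0.249], 0.86)]
side lever_pivot []
side butt_cap [([0.418, -0.104, 0.06], 0.65)]
side tub [([0.5, 0.083, 0.028], 0.63)]
side dial [([0.469, -0.196, 0.06], 0.57)]
{'clock': 0.9, 'joint_pos': array([ 9.01312542e+01,  2.05450376e+01,  6.83396973e-01, -1.82602490e-04,
       -7.01358865e+01, -1.65070036e+01]), 'qvel': array([-0.01281951, -0.00329412,  0.0115866 ,  0.02028687, -0.04634563,
        0.02160398]), 'tau': array([ 3.77860015e-04, -5.82357538e+01,  2.93300861e+01,  7.00274035e+00,
        1.25684141e-02, -2.82525299e-06]), 'tool_pos': array([0.19031582, 0.64760455, 0.22658655]), 'orientation': array([ 1.79999133e+02,  2.32218484e-03, -1.06375811e+02]), 'force': array([-0.17992822,  0.55685954, -1.00644207]), 'moment': array([-0.0173475 ,  0.00122653, -0.00260339]), 'opening': 0.08760101991215484}
```

View pics/top0.png

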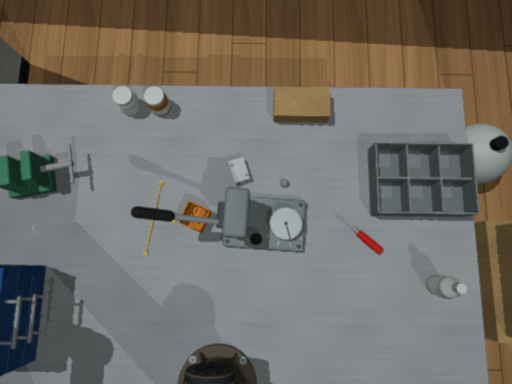

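View pics/side0.png

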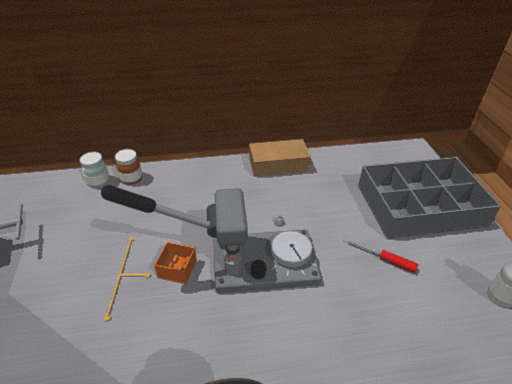

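The top view shows the press head at (235,215), the dial at (287,223) with its black line pointing down (towards the robot), the butt cap at (256,239), and the lever grip at (152,213). The side view agrees. Next I measure these more precisely.

Run:
```python
from h import *
ims=[]
for n in("top","side"):
    p=ctrl.snapshot(n); im=p["pixels"]
    m=ctrl.outline_of(p,"dial")[0]["pixels"].astype(np.uint8)
    c=max(cv2.findContours(m,0,1)[0],key=cv2.contourArea)
    P=np.array([onz(p,q,0.06)[:2] for q in c[:,0].astype(float)])
    (x,y),r=cv2.minEnclosingCircle(P.astype(np.float32)); print(n,"dial",x,y,r,P.mean(0),cv2.contourArea(c))
    for l in("lever_grip","butt_cap","press"):
        r=ctrl.outline_of(p,l)
        for q in r[:1]:
            mm=q["pixels"]; v,u=np.nonzero(mm); print(n,l,u.min(),u.max(),v.min(),v.max(),u.mean(),v.mean())
            pts=np.c_[u,v].astype(np.float32); print(cv2.minAreaRect(pts), np.round([onz(p,a,0.03)[:2] for a in cv2.boxPoints(cv2.minAreaRect(pts))],3).tolist())
    R=cv2.Rodrigues(p["rvec"])[0]; print("cam",-R.T@p["tvec"].reshape(3))
    box=(218,185,315,257) if n=="top" else (195,180,330,297)
    x0,y0,x1,y1=box; ims.append(cv2.resize(im[y0:y1,x0:x1],(780,int(780*(y1-y0)/(x1-x0))),interpolation=cv2.INTER_CUBIC))
    cv2.imwrite(f"pics/{n}c.png",ims[-1][:600])
```

```text
top dial 0.47607555985450745 -0.1934356987476349 0.049719419330358505 [ 0.47539006 -0.19431459] 781.5
top lever_grip 131 216 206 222 164.08382352941177 215.01764705882354
((173.46926879882812, 216.24620056152344), (85.83203887939453, 12.03136920928955), 7.125016689300537) [[0.491, 0.287], [0.528, 0.285], [0.499, 0.016], [0.462, 0.02]]
top butt_cap 250 261 233 245 255.5 238.92537313432837
((255.5, 239.0), (12.0, 11.0), 90.0) [[0.446, -0.088], [0.447, -0.122], [0.41, -0.122], [0.41, -0.089]]
top press 130 304 187 251 246.81220930232558 219.84399224806202
((217.599609375, 215.4848175048828), (175.376220703125, 59.43574523925781), 4.332313537597656) [[0.424, 0.289], [0.611, 0.289], [0.576, -0.266], [0.392, -0.25]]
cam [ 0.36990558 -0.10792845  1.15153836]
side dial 0.46634021401405334 -0.19564244151115417 0.05652245879173279 [ 0.46692026 -0.19479344] 1116.0
side lever_grip 101 208 186 226 146.23596419853538 204.55573637103336
((154.92080688476562, 206.5845489501953), (112.25236511230469, 15.46611213684082), 16.557069778442383) [[0.754, 0.295], [0.819, 0.291], [0.638, -0.014], [0.585, 0.002]]
side butt_cap 251 266 261 278 258.1818181818182 269.24675324675326
((258.5, 269.5), (17.0, 15.0), 90.0) [[0.467, -0.097], [0.462, -0.133], [0.413, -0.124], [0.418, -0.09]]
side press 101 320 186 292 240.08717026378898 243.33681055155876
((210.42884826660156, 240.0829620361328), (221.06419372558594, 103.50320434570312), 1.3219757080078125) [[0.439, 0.256], [0.807, 0.296], [0.689, -0.342], [0.351, -0.236]]
cam [-0.12549566 -0.00080616  0.79010128]
```

View pics/topc.png

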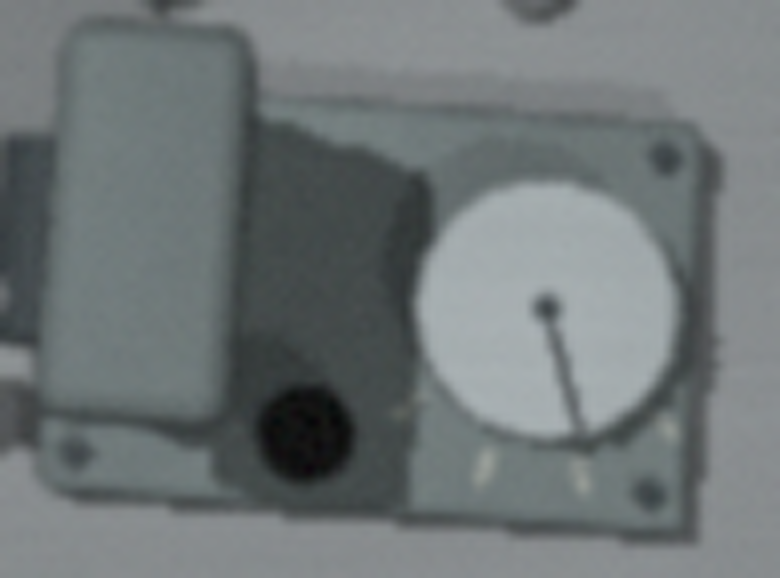

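The top crop shows the dial hub at crop (545,307), its line on the second tick at (582,478), and the third tick at (485,468). Clockwise is therefore towards image left. My plan is to use two spread fingertips, straddling the dial axis, for a balanced twist.

Run:
```python
from h import *
p=ctrl.snapshot("top"); k=780/97
f=lambda u,v,z:np.round(onz(p,(218-.5+u/k,185-.5+v/k),z),4)[:2]
print("hub",f(545,307,.06),"rim c",f(548,310,.06),"mark",f(582,438,.06))
a,b=f(690,540,.03),f(48,490,.03);print("plate corners",a,b,"yaw",np.degrees(np.arctan2(-(b-a)[0],(b-a)[1])), np.linalg.norm(b-a))
print("head top right edge",f(250,40,.194),f(232,415,.194),"left",f(65,40,.194),f(45,400,.194))
# lever axis from grey level
im=p["pixels"].astype(int).sum(2)
v,u=np.nonzero(im[195:230,125:180]<120); pts=np.c_[u+125,v+195].astype(np.float32)
r=cv2.minAreaRect(pts); print(r,len(pts))
print([np.round(onz(p,q,.27),3) for q in [r[0]]])
s=ctrl.snapshot("side"); print("side dial reproj",proj(s,[[*f(545,307,.06),.06]]))
```

```text
hub [ 0.477  -0.1943] rim c [ 0.4759 -0.1954] mark [ 0.4284 -0.208 ]
plate corners [ 0.3921 -0.2516] [ 0.4071 -0.0072] yaw -3.51211128326779 0.24485987829777256
head top right edge [ 0.5518 -0.0851] [ 0.4269 -0.0814] left [ 0.551  -0.0231] [ 0.4309 -0.02  ]
((152.54095458984375, 213.65185546875), (41.65390396118164, 10.28203010559082), 6.709836959838867) 406
[array([0.474, 0.148, 0.27 ])]
side dial reproj [[289.9295735  245.18759666]]
```

View pics/sidec.png

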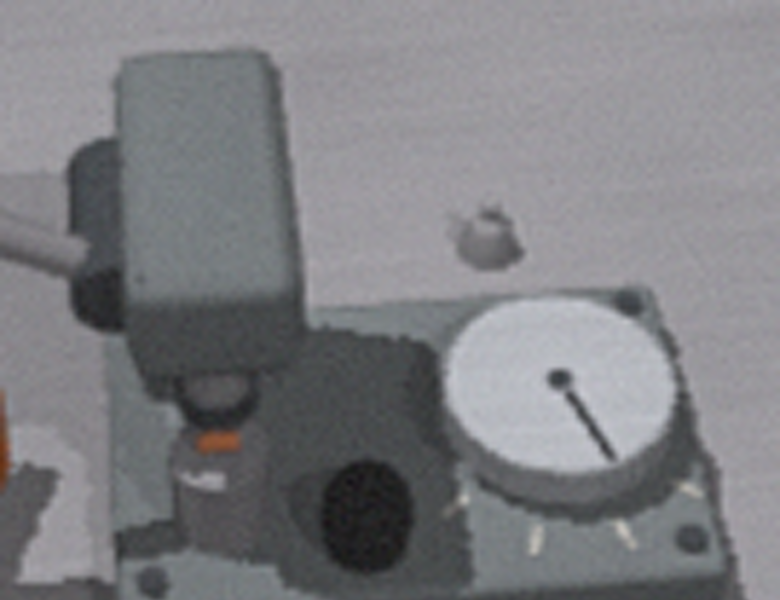

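Emit:
{"name": "carry_out", "arguments": {"increments": [[0,0,0,0,0,60,0.43],[0,0,0,20,-10,120,0.43],[0,0,0,50,-40,170,0.43],[0,0,0,80,-80,200,0.43],[0,0,0,110,-130,200,0.43],[0,0,0,140,-180,200,0.43],[0,0,0,170,-230,200,0.43],[0,0,-5,200,-280,200,0.43],[0,0,-10,225,-330,200,0.43],[0,0,-15,245,-380,200,0.43],[0,0,-20,260,-430,200,0.43],[0,0,-25,270,-480,200,0.43],[0,0,-30,280,-530,200,0.43],[0,0,-35,285,-580,200,0.43],[0,0,-40,286,-630,200,0.43],[0,0,-45,286,-680,200,0.43],[0,0,-50,286,-730,200,0.43],[0,0,-55,286,-790,170,0.43],[0,0,-61,286,-842,120,0.43],[0,0,-61,286,-842,60,0.43]]}}

```text
clock: 4.0
tool_pos: [0.4767, -0.1959, 0.2941]
orientation: [-179.9, 0.2, -167.6]
force: [1.8, 0.8, -1.0]
opening: 0.0499
```

The side crop shows the hub at crop (558,378), which is full-image (291.6,245.4). That is within 2 px of my reprojection, so the centre is confirmed. Now I descend to just above the dial.

Emit:
{"name": "carry_out", "arguments": {"increments": [[0,0,0,0,-1,-50,0.43],[0,0,0,0,-1,-100,0.43],[0,0,0,0,-1,-150,0.43],[0,0,0,0,-1,-190,0.43],[0,0,0,0,-1,-208,0.43],[0,0,0,0,-1,-212,0.43],[0,0,0,0,-1,-212,0.43]]}}

```text
clock: 4.88
tool_pos: [0.4768, -0.1943, 0.0828]
orientation: [-180.0, 0.0, -167.4]
force: [0.2, 0.0, 0.1]
opening: 0.0495
```

Run:
```python
from h import *
s=ctrl.snapshot("side"); im=s["pixels"][120:300,180:360]
t=ctrl.snapshot("top")["pixels"][160:280,200:340]
a=cv2.resize(im,(400,400),interpolation=cv2.INTER_CUBIC);b=cv2.resize(t,(400,343),interpolation=cv2.INTER_CUBIC)
b=cv2.copyMakeBorder(b,0,57,0,0,0);cv2.imwrite("pics/ap.png",np.hstack([a,b]))
o=ctrl.get_obs();print(o["tool_pos"],o["force"],o["orientation"],o["joint_pos"])
```

```text
[ 0.47710823 -0.19433809  0.08339435] [ 0.30491654 -0.65979921 -0.81475263] [-1.79964594e+02  1.06038732e-01 -1.67364674e+02] [-2.95949363e-01  1.37964913e+01 -3.01350085e+01  1.49943649e-02
 -4.59572285e+01  1.29208287e+01]
```

View pics/ap.png

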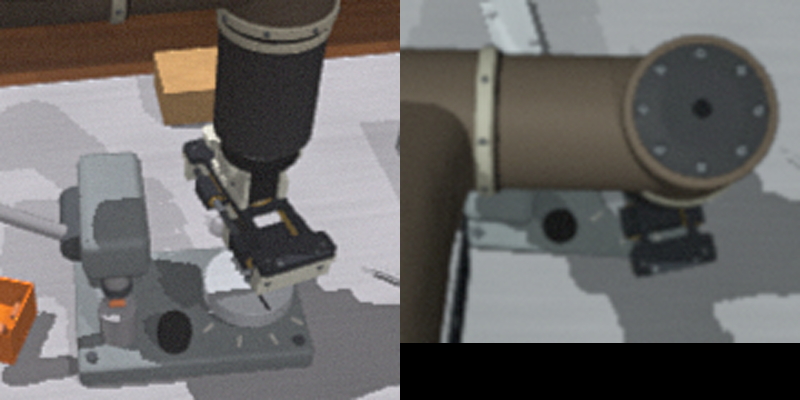

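The approach picture shows the jaws straddling the dial. The gripper body lies along the jaw axis, well clear of the head and the cap. Now I touch down.

Emit:
{"name": "carry_out", "arguments": {"increments": [[0,0,0,-1,-1,-12,0.43],[0,0,0,-1,-1,-20,0.43],[0,0,0,-1,-1,-24,0.43],[0,0,0,-1,-1,-25,0.43],[0,0,0,-1,-1,-25,0.43]]}}

```text
clock: 5.6
tool_pos: [0.4749, -0.1953, 0.0574]
orientation: [180.0, -0.1, -167.4]
force: [-2.9, 1.3, 7.2]
opening: 0.0502
```

Emit:
{"name": "carry_out", "arguments": {"increments": [[0,0,0,0,0,-1,0.43],[0,0,-4,0,0,-1.5,0.43],[0,0,-8,0,0,-1.5,0.43],[0,0,-12,0,0,-1.5,0.43],[0,0,-16,0,0,-1.5,0.43],[0,0,-20,0,0,-1.5,0.43],[0,0,-24,0,0,-1.5,0.43],[0,0,-28,0,0,-1.5,0.43],[0,0,-32,0,0,-1.5,0.43],[0,0,-35,0,0,-1.5,0.43],[0,0,-35,0,0,-1.5,0.43],[0,0,-35,0,0,-1.5,0.43]]}}

```text
clock: 7.1
tool_pos: [0.4764, -0.1949, 0.0566]
orientation: [179.9, 0.1, 157.7]
force: [-0.4, 5.2, 8.8]
opening: 0.0498
```

Run:
```python
from h import *
o=ctrl.get_obs();print(o["tool_pos"],o["force"],o["moment"])
```

```text
[ 0.47642668 -0.19489907  0.05655984] [-0.42031531  5.18128254  8.78958149] [1.88492442 0.21795978 0.01549236]
```

Emit:
{"name": "carry_out", "arguments": {"increments": [[0,0,0,0,0,3,0.43],[0,0,0,0,0,12,0.43],[0,0,0,0,0,50,0.43],[0,0,0,0,0,110,0.43],[0,0,0,0,0,170,0.43],[0,0,0,0,0,230,0.43],[0,0,0,0,0,290,0.43],[0,0,0,0,0,340,0.43],[0,0,0,0,30,360,0.43],[0,0,0,0,80,360,0.43],[0,0,0,0,140,360,0.43],[0,0,0,0,200,360,0.43],[0,0,0,0,260,360,0.43],[0,0,0,0,260,360,0.43]]}}

```text
clock: 8.85
tool_pos: [0.4748, 0.0679, 0.4155]
orientation: [-180.0, -0.0, 157.9]
force: [0.2, -0.3, -0.2]
opening: 0.0498
```

Run:
```python
from h import *
s=ctrl.snapshot("side"); im=s["pixels"][200:300,200:330]
t=ctrl.snapshot("top")["pixels"][185:257,218:315]
a=cv2.resize(im,(400,308),interpolation=cv2.INTER_CUBIC);b=cv2.resize(t,(400,297),interpolation=cv2.INTER_CUBIC)
b=cv2.copyMakeBorder(b,0,11,0,0,0);cv2.imwrite("pics/d1.png",np.hstack([a,b]))
o=ctrl.get_obs();print(o["tool_pos"],o["force"])
```

```text
[0.47500887 0.06516343 0.41581126] [-0.35944514  0.31568466 -0.07153424]
```

View pics/d1.png

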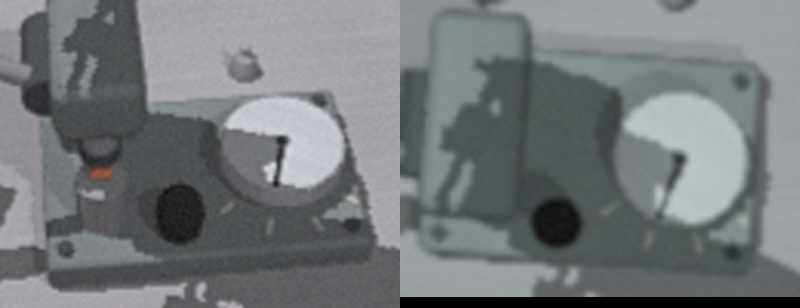

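The dial line now lies on the third tick: in the right view the hub is at (680,158), the line end at (659,215) and the tick at (647,238), about 36° by pixels. The cap hasn't moved. Next is the lever: close the fingers, go above the grip, then press down along its arc.

Emit:
{"name": "carry_out", "arguments": {"increments": [[0,0,6,0,40,0,1],[0,0,12,0,89,0,1],[0,0,18,0,89,-30,1],[0,0,18,0,89,-70,1],[0,0,18,0,89,-100,1],[0,0,18,0,89,-104,1],[0,0,18,0,89,-104,1]]}}

```text
clock: 9.82
tool_pos: [0.476, 0.1529, 0.3129]
orientation: [180.0, 0.1, 175.6]
force: [1.1, 0.1, -0.7]
opening: 0.0004
```

Run:
```python
from h import *
s=ctrl.snapshot("side")["pixels"][100:250,60:260]
t=ctrl.snapshot("top")["pixels"][140:290,100:300]
cv2.imwrite("pics/l1.png",np.hstack([cv2.resize(i,(400,300),interpolation=cv2.INTER_CUBIC) for i in (s,t)]))
o=ctrl.get_obs();print(o["tool_pos"],o["force"],o["orientation"])
```

```text
[0.47610329 0.15354452 0.31336478] [-0.11123336 -0.00537313  0.64055046] [1.79933398e+02 1.10995004e-01 1.75583209e+02]
```

View pics/l1.png

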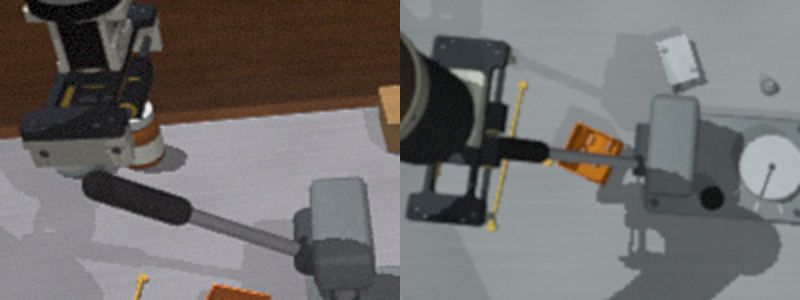

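The fingers are hidden behind the gripper in this view, so I check by projecting the TCP against the grip.

Run:
```python
from h import *
for n,(x0,y0) in (("side",(60,100)),("top",(100,140))):
    s=ctrl.snapshot(n); T=ctrl.get_obs()["tool_pos"]
    piv=np.array([.475-.0115,-.012,.165]); d=np.array([.07,.997])
    g=lambda r,a:[*(piv[:2]+d*r*np.cos(a)),piv[2]+r*np.sin(a)]
    print(n,"TCP,r150,r230,pivot (crop px)",np.round((proj(s,[T,g(150,.55) if 0 else g(.15,.55),g(.23,.55),piv])-[x0,y0])*2).tolist())
```

```text
side TCP,r150,r230,pivot (crop px) [[119.0, 157.0], [173.0, 209.0], [94.0, 182.0], [305.0, 255.0]]
top TCP,r150,r230,pivot (crop px) [[90.0, 141.0], [136.0, 151.0], [72.0, 142.0], [243.0, 166.0]]
```

Emit:
{"name": "carry_out", "arguments": {"increments": [[0,0,0,0,0,-12,1],[0,0,0,0,0,-22,1],[0,0,0,0,5,-32,1],[0,0,0,0,10,-42,1],[0,0,0,1,14,-52,1],[0,0,0,1,17,-62,1],[0,0,0,2,20,-72,1],[0,0,0,2,23,-82,1],[0,0,0,2,25,-92,1],[0,0,0,2,26,-102,1],[0,0,0,2,27,-112,1],[0,0,0,2,28,-122,1],[0,0,0,2,29,-132,1],[0,0,0,2,28,-140,1],[0,0,0,2,28,-147,1],[0,0,0,2,28,-147,1]]}}

```text
clock: 12.02
tool_pos: [0.4766, 0.1809, 0.1639]
orientation: [-179.9, -0.1, 175.6]
force: [0.6, -0.1, 0.5]
opening: 0.0002
```

Emit:
{"name": "carry_out", "arguments": {"increments": [[0,0,0,0,0,-2,1],[0,0,0,0,0,-4,1],[0,0,0,0,0,-5,1],[0,0,0,0,0,-5,1]]}}

```text
clock: 12.52
tool_pos: [0.4767, 0.1809, 0.1607]
orientation: [-179.9, -0.0, 175.6]
force: [-5.8, -1.5, 13.1]
opening: 0.0002
```

Run:
```python
from h import *
s=ctrl.snapshot("side")["pixels"][150:300,60:260]
t=ctrl.snapshot("top")["pixels"][140:290,100:300]
cv2.imwrite("pics/l2.png",np.hstack([cv2.resize(i,(400,300),interpolation=cv2.INTER_CUBIC) for i in (s,t)]))
o=ctrl.get_obs();print(o["tool_pos"],o["force"],o["orientation"])
```

```text
[0.47674281 0.18086623 0.16066658] [-5.92100342 -1.91669471 13.486657  ] [-1.79933055e+02 -3.07151418e-02  1.75626624e+02]
```

View pics/l2.png

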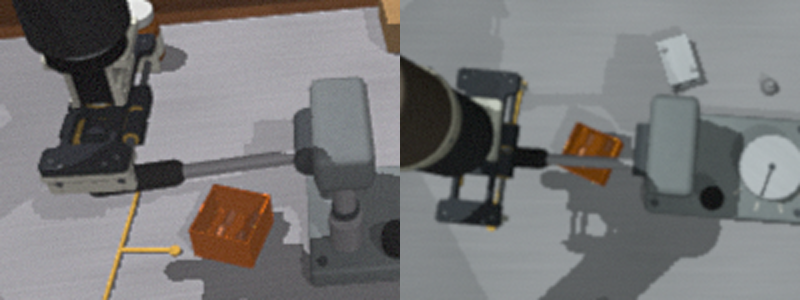

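The lever is down, running slightly below level to the grip, and force is building at 13 N at the expected stop height. I give one firmer push to confirm, then retreat.

Emit:
{"name": "carry_out", "arguments": {"increments": [[0,0,0,0,0,-1,1],[0,0,0,0,0,-2,1],[0,0,0,0,0,-2,1]]}}

```text
clock: 13.0
tool_pos: [0.4769, 0.1809, 0.1604]
orientation: [-179.9, 0.0, 175.7]
force: [-13.0, -2.7, 29.8]
opening: 0.0008
```

Emit:
{"name": "carry_out", "arguments": {"increments": [[0,0,0,0,0,4,1],[0,0,0,0,0,12,1],[0,0,0,0,0,40,1],[0,0,0,0,0,90,1],[0,0,0,0,0,140,1],[0,0,0,0,0,190,1],[0,0,0,-20,50,210,1],[0,0,0,-40,100,210,1],[0,0,0,-60,150,210,1],[0,0,0,-80,200,210,1],[0,0,0,-100,250,210,1],[0,0,0,-100,250,210,1],[0,0,0,-100,250,210,1]]}}

```text
clock: 14.62
tool_pos: [0.3771, 0.4316, 0.3672]
orientation: [-179.9, -0.0, 175.7]
force: [-0.4, 0.5, -0.0]
opening: 0.0003
```

Run:
```python
from h import *
s=ctrl.snapshot("side");t=ctrl.snapshot("top")
piv=np.array([.4635,-.012,.165]); d=np.array([.07,.997])
for a in (-.1,-.05,0): print(a,proj(s,[[*(piv[:2]+d*.23*np.cos(a)),piv[2]+.23*np.sin(a)]])-[90,150])
A=cv2.resize(s["pixels"][150:300,90:340],(500,300),interpolation=cv2.INTER_CUBIC)
B=cv2.resize(t["pixels"][185:257,250:315],(271,300),interpolation=cv2.INTER_CUBIC)
cv2.imwrite("pics/f.png",np.hstack([A,B]))
for l in("mould","spreader","butt_cap","tub","bell","driver","lever_grip"):
    r=ctrl.search_frame(t,l); print(l,[np.round(q["centre"],3).tolist() for q in r[:1]])
o=ctrl.get_obs();print(o["clock"],o["tool_pos"],o["force"])
```

```text
-0.1 [[17.04457759 91.1842094 ]]
-0.05 [[15.36255938 87.65990702]]
0 [[13.92276435 84.04558834]]
mould [[0.644, -0.051, 0.038]]
spreader []
butt_cap [[0.429, -0.105, 0.064]]
tub [[0.509, 0.078, 0.003]]
bell [[0.646, -0.05, 0.037]]
driver [[0.429, -0.451, 0.024]]
lever_grip [[0.473, 0.132, 0.159]]
15.075 [0.37755911 0.43133756 0.36799714] [ 0.06698956 -0.23621274 -1.1430295 ]
```

View pics/f.png

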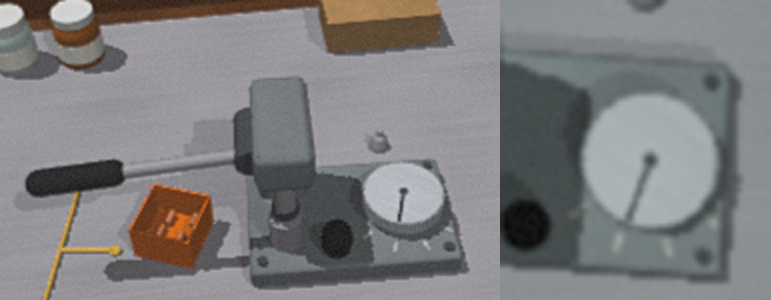

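The grip end sits at about (17,92) in the half-scale crop, which matches the -0.10 rad prediction of (17,91). The dial line points at the third tick, and nothing else has moved.

```bash
python3 -c "from plant import ctrl; print(ctrl.close_job())"
```

```text
the job is handed in; nothing more can be done
None
```

The depth dial is one click further clockwise and the lever is down at its stop. I handed the job in at about 15 s of the 43 s allowed.

- **Dial:** I pressed two fingertips on its top face with about 9 N and turned it 35° clockwise. The last picture, taken after pushing the lever, shows the index line on the third tick. Pixel measurement gave a turn of about 36° against the nominal 34°, which is within reading error.
- **Lever:** I pushed it down with closed fingertips. At the end the force rose to 30 N with almost no further movement, which shows it was against the stop. After I let go, the grip end was where it should be for the lower stop, to within about 1 pixel.
- **Other things on the bench:** The cap and tub positions measured within 3 mm of where they started, and the spreader and bell looked undisturbed in the last picture.
- **Checks that failed:** The last detector search missed the spreader and gave the mould's position for the bell. I had no starting positions measured for the mould, bell or driver, so I can't confirm those numerically. The arm did not go near them.

The arm finished clear of everything, with the wrist force back to about zero.

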